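# Set up a cookie mould and ready the rolling pin

### The arm

A 6-joint arm with a two-finger parallel gripper is mounted at the origin on the work surface. World frame = base frame: x ahead of the robot, y to its left, z up, the work surface at z = 0. Lengths are in m, angles in degrees, forces in N, time in s.
With the tool pointing down it reaches from about 0.3 to 0.75 m from the base axis. Payload 8.5 kg.
Tool frame: the origin (TCP) lies midway between the tips of the shut fingers; the grasp point (between the pads) lies 19 mm behind it; z points along the fingers, y is the line along which they close (so a half turn about z gives the same grasp; the last joint's range is limited). The gripper opens to 85 mm and grips with 20 to 120 N. Pads are 22 mm wide; open, the fingers measure 114 mm over their backs; the gripper's body (76 mm by 85 mm) begins 54 mm behind the grasp point. The pads swing forward as they close: fully open they stand 13 mm farther back than shut.
Start: joints at [61.805, 21.807, 74.336, -0, 83.858, -12.336], TCP at [0.15, 0.529, 0.201] pointing down, gripper open.
Joint ranges: [-178.18, 178.18], [-50.72, 133.34], [12.68, 142.11], [-81.47, 261.47], [9.98, 163.14], [-165.26, 165.26]. Speed limits (degrees/s): [136.94, 136.94, 180, 180, 180, 180].

### API

Orientations are given as a 3x3 rotation matrix whose columns are the frame's x, y, z axes.
In Python, from rig import observe, optics, order, spotter gives the robot as it stands.
- The arm moves only by the tool move_arm, never from a script. Its argument "series" is text: rows parted by semicolons, each of 5 numbers parted by spaces: the shift along the tool's x, y, z in cm, then the turn about the tool's z in degrees, then the opening, from -1 (shut) to 1 (fully open). A call has 1 to 8 rows; each row is the pose to reach, as a shift and turn from the pose commanded when the call began, along the tool's axes at that moment; what a row does not reach only later rows make up. A row lasts 1/8 s, in which the tool goes at most 62.5 mm and 10.7 degrees, less where a joint would pass 70% of its speed; a pose out of reach is approached as far as the arm can. A call with a gripper value outside its range is refused whole. The fingers move at their own pace and stop on an object; "force" is the grip in N (left out, the last holds). Time passes only in rows, so rows that repeat a pose let the fingers close. It gives the time, the measured TCP pose, the force, the opening and the grip force at its end, in the units of the state.
- observe(): the state, without advancing time (a new reading comes with each control period).
- optics.get_image(name): name is "scene" or "top"; returns a dict with "pixels" (420x560x3 uint8, blue, green, red), "camera_matrix" (3x3 intrinsics, pixels), "rvec" (rotation vector, rad) and "tvec" (3), from world to camera coordinates, as OpenCV has them. Camera axes: x right, y down, z forward; pixel columns grow to the right and rows downward; lengths in m; the calibration is good to about 2 mm. A picture is of the moment at which its call begins. There is no depth.
- order.close_job(): hands the job in; it is judged then, once.
Trained networks look in the newest picture that a camera, given by its name, has taken for a name from the list of things; names that differ only in an ending like _2 or _b are one class to them, and where a whole thing is asked for, a point or a joint stands for the part that bears it (a point fixed in the world has none). Each returns a list of dicts, best first, with "score" (0 to 1); they miss things now and then, are a little off and sometimes report something else, mostly with a low value. They report only what shows in the picture. A call takes as long as a camera call. They do not tell look-alikes from the thing itself.
- spotter.find_in(thing, camera): "point" ([x, y, z] in m, in world coordinates, good to about 4 mm: the middle of the surface that is visible of it).
- spotter.cut_out(thing, camera): "pixels" (420x560 bool, what is visible of it).
- spotter.mark_of(thing, camera): "point" ([x, y, z] in m, in world coordinates, good to about 4 mm: a listed point, or the origin of a listed thing).
The state is a dict: "time_s": time; "q": joint angles; "qvel": joint speeds; "joint_efforts": joint torques, N m; "position": TCP position; "tool_rot": TCP orientation; "ft_force": force on the tool from outside, world axes, zero at the start; "wrist_torque": the same for the moment, N m; "grip_width": finger opening in m; "gripper_force": force on a finger pad.
Only numpy, scipy, OpenCV 4.12 (cv2) and the standard library are available. Lean on these libraries where they do the work, as an engineer would, in place of code of your own. Each camera call takes 0.05 s, during which the arm holds its last target. There are 200 camera calls.

### The job

Get ready to roll cookies: first set the large round wooden cookie mould, carved face up, down into the round recess of the mould board, fully home and let go. Then draw the rolling pin out of its slanted stand, turn it level and hold it raised, its middle over the mould and about 20 cm above the counter; finish while still holding it there, steady and clear of everything. Leave the other two moulds where they are.

Things in the scene. Friction and masses are not known exactly. Their poses are not given: they have to be found in the camera images.
- mould: Large round wooden cookie mould, a flat disc 62 mm in diameter and 24 mm thick, about 60 g, lying on the counter, carved face up. Origin: centre of its underside; z is its axis, up. It is the one that fits the recess snugly; a small round mould (44 mm) and a square one (56 mm), equally thick, lie near it.
- recess (a point): Centre of the mouth of the round recess in the mould board, level with the board's top face, 20 mm above the counter. The recess is 66 mm in diameter, 8 mm deep, with a flat floor, so a seated mould stands 16 mm proud of the board. z up.
- board: Mould board: fixed square wooden board 150 x 150 x 20 mm lying on the counter, the recess in its middle. Origin: centre of its underside; x and y along its edges.
- pin: Wooden rolling pin, 220 mm long, about 160 g: barrel 36 mm in diameter, 140 mm long, with a handle (20 mm diameter, 40 mm long) at each end. Origin: its middle, also its centre of mass. z runs along it, at the start up the slant, out of the stand. Its lower 115 mm stand loosely in the sleeve; 65 mm of barrel and the upper handle stand out. It slides out along the slant.
- stand: Rolling pin stand: fixed wooden sleeve of square bore (42 mm inside, 58 mm outside, 115 mm deep) on a base 150 x 80 mm, leaning 35 degrees from vertical towards the stand's own +x, which points roughly away from the robot. Origin: centre of the base's underside, on the counter; z up.
- mouth (a point): Centre of the open upper end of the stand's sleeve, about 130 mm above the counter. Axes as the stand's.
- sleeve_floor (a point): Centre of the floor of the stand's sleeve, 36 mm above the counter; the sleeve's axis runs from here to the mouth. Axes as the stand's.
- small_mould: Bystander: small round wooden mould, 44 mm in diameter, 24 mm thick. Origin: centre of its underside.
- square_mould: Bystander: square wooden mould 56 x 56 x 24 mm. Origin: centre of its underside.
Not all that is in view belongs to the job. Leave any purple or red look-alike of the mould alone. There is more than one size of the pin; the one meant has the size given above.

How it is judged (in metres and radians):
On the way, in this order (a step that is already met when the one before it is completed fails the run):
1. the large round mould lies in the recess, fully home and let go (horizontal distance between mould and recess below 0.005 m and z of mould in the frame of recess below -0.005 m and angle between mould's own z axis and vertical below 0.08 rad and contact force between the fingers and mould below 0.1 N and linear speed of mould below 0.02 m/s), for 0.2 s.
2. the rolling pin is drawn right out of its stand (distance between pin and sleeve_floor above 0.2 m and contact force between pin and stand below 0.1 N), for 0.1 s.
At the end, for the whole second after the job is handed in: Mould flat in the recess (centre within 5 mm, 5 mm deep or more, tilt under 0.08 rad). Pin held by the fingers (over 2 N), still, its middle 140 to 280 mm above the counter and within 60 mm of the recess's centre in plan, level within 0.2 rad, clear of stand, board and moulds (horizontal distance between mould and recess below 0.005 m and z of mould in the frame of recess below -0.005 m and angle between mould's own z axis and vertical below 0.08 rad and height (world z) of pin between 0.14 and 0.28 m and angle between pin's own z axis and vertical between 1.37 and 1.77 rad and horizontal distance between pin and recess below 0.06 m and contact force between the fingers and pin above 2 N and linear speed of pin below 0.03 m/s and angular speed of pin below 0.2 rad/s and contact force between pin and stand below 0.1 N and contact force between pin and board below 0.1 N and contact force between pin and mould below 0.1 N and contact force between pin and small_mould below 0.1 N and contact force between pin and square_mould below 0.1 N); the arm keeps its last pose, push and grip.
It fails at once if another mould is pushed more than 3 cm (distance of any of small_mould, square_mould from where it was at the start of the episode above 0.03 m).
It also fails if it takes over 45 s, if anything falls off the work surface, if the arm or the gripper's body presses on something with over 40 N, if the wrist force passes 120 N, or if a joint passes its speed limit or range.

## Working session

There is one attempt and no reset: what is moved stays moved. The work goes in short steps, Python scripts to look and compute and a tool call to move; the robot and the scene stay as the last step left them, time stands still between calls to the robot, and variables do not carry over. Pictures are saved under pics/ and viewed, at most 10 in all, crops included, and the job is handed in when it is done.

Besides the shell and the picture viewer there is one more tool, called after "Request:" by a JSON object that holds its "name" and its "arguments", one argument or row to a line. move_arm: Moves the arm, as the interface text tells. Its arguments: {"type":"object","properties":{"series":{"type":"string"},"force":{"type":"number"}},"required":["series"]}

```bash
mkdir -p pics; ls; python3 - <<'E'
from rig import observe, optics, order, spotter
import cv2,numpy as np
for c in("scene","top"):
    im=optics.get_image(c); cv2.imwrite(f"pics/{c}0.png",im["pixels"])
    R=cv2.Rodrigues(np.array(im["rvec"],float))[0]; t=np.array(im["tvec"]).ravel();K=np.array(im["camera_matrix"])
    print(c,"campos",(-R.T@t).round(3))
    for n in("mould","recess","board","pin","stand","mouth","sleeve_floor","small_mould","square_mould"):
        for d in spotter.mark_of(n,c)[:4]:
            p=np.array(d["point"]);q=K@(R@p+t);print(n,round(d["score"],2),p.round(4),(q[:2]/q[2]).round())
s=observe();print(s["position"],np.round(s["tool_rot"],3),s["time_s"],s["grip_width"])
E
```

```text
pics
scene campos [ 0.971 -0.05   0.761]
mould 0.84 [ 0.4193 -0.4222  0.0009] [110. 234.]
mould 0.66 [ 0.3608 -0.2748 -0.0005] [177. 215.]
mould 0.59 [ 4.752e-01 -3.206e-01  2.000e-04] [149. 254.]
mould 0.59 [0.4413 0.2262 0.0006] [389. 243.]
recess 0.94 [0.5605 0.0367 0.0201] [311. 284.]
board 0.9 [5.61e-01 3.44e-02 2.00e-04] [309. 289.]
board 0.31 [0.4109 0.2179 0.0375] [387. 222.]
pin 0.65 [0.2485 0.2328 0.0149] [379. 178.]
pin 0.58 [0.4733 0.2336 0.1281] [411. 219.]
mouth 0.97 [0.4745 0.2313 0.1278] [410. 220.]
sleeve_floor 0.63 [0.4081 0.2157 0.039 ] [386. 221.]
small_mould 0.92 [ 0.4624 -0.1813 -0.0016] [211. 250.]
square_mould 0.55 [ 0.6079 -0.2095  0.005 ] [190. 308.]
top campos [ 0.307 -0.07   0.992]
mould 0.63 [ 0.4259 -0.4099 -0.0015] [444. 225.]
mould 0.56 [ 4.756e-01 -3.216e-01  1.000e-04] [404. 204.]
recess 0.82 [0.5622 0.038  0.0196] [250. 169.]
board 0.61 [0.5585 0.0367 0.0024] [251. 172.]
pin 0.85 [0.2491 0.2301 0.0139] [165. 307.]
pin 0.7 [0.4737 0.2336 0.1251] [150. 200.]
stand 0.88 [4.399e-01 2.239e-01 1.000e-04] [172. 223.]
mouth 0.78 [0.4718 0.2366 0.1306] [148. 200.]
mouth 0.67 [0.4074 0.2125 0.0395] [172. 235.]
sleeve_floor 0.6 [0.4061 0.2193 0.0401] [168. 236.]
small_mould 0.87 [ 0.4654 -0.1753 -0.0013] [341. 210.]
small_mould 0.35 [0.5655 0.0381 0.021 ] [250. 168.]
square_mould 0.81 [ 0.606  -0.2087 -0.0031] [353. 152.]
[0.15028167 0.52904566 0.20142216] [[-0.962  0.273 -0.   ]
 [ 0.273  0.962 -0.   ]
 [ 0.    -0.    -1.   ]] 1.0 0.08528358214936074
```

View pics/scene0.png

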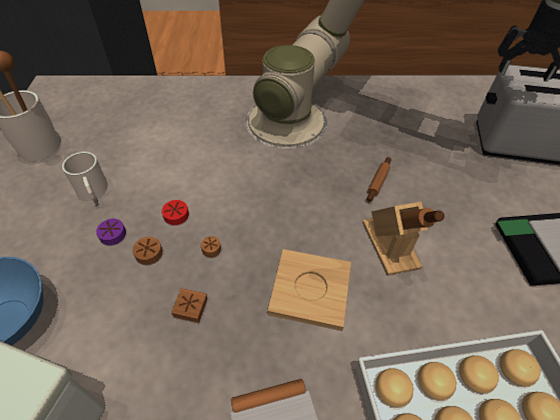

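View pics/top0.png

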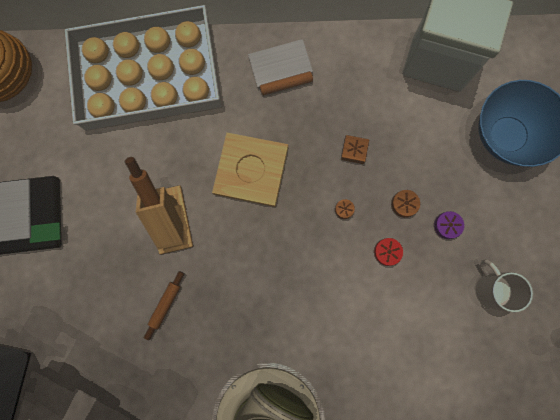

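Candidates for the mould in the scene view:
- brown large (147,249)
- purple (110,231)
- red (175,211)
- small brown (210,245)
- square (190,304)

I choose the brown one at (147,249), about (0.475,-0.321). For the pin I choose the one in the stand (425,216), not the small pin at (379,178) or the roll at (268,395).

Next I rectify close crops to check the choice and refine positions.

```bash
cat > h.py <<'E'
from rig import observe, optics, order, spotter
import cv2,numpy as np
from scipy.optimize import least_squares
np.set_printoptions(suppress=True,precision=4)
def cam(c):
    im=optics.get_image(c); return im["pixels"],np.array(im["camera_matrix"]),cv2.Rodrigues(np.array(im["rvec"],float))[0],np.array(im["tvec"],float).ravel()
def proj(P,K,R,t):
    q=(np.atleast_2d(P)@R.T+t)@K.T; return q[:,:2]/q[:,2:]
def rect(I,K,R,t,x,y,z,half=.06,n=360):
    # u -> -y (right), v -> -x (down); image of the plane at height z
    s=2*half/n; M=K@np.column_stack([R[:,0],R[:,1],R[:,2]*z+t])
    A=np.array([[0,-s,x+half],[-s,0,y+half],[0,0,1]])
    return cv2.warpPerspective(I,M@A,(n,n),flags=cv2.INTER_CUBIC|cv2.WARP_INVERSE_MAP)
def cyl_fit(mask,K,R,t,x,y,r,z0,z1):
    a=np.linspace(0,2*np.pi,60)
    m=cv2.moments(mask.astype(np.uint8)); c=np.array([m['m10'],m['m01']])/m['m00']
    def cen(p):
        P=np.concatenate([np.c_[p[0]+r*np.cos(a),p[1]+r*np.sin(a),0*a+z] for z in(z0,z1)])
        h=cv2.convexHull(proj(P,K,R,t).astype(np.float32)); m=cv2.moments(h); return np.array([m['m10'],m['m01']])/m['m00'],m['m00']
    p=least_squares(lambda p:cen(p)[0]-c,[x,y],diff_step=1e-3).x
    return p,mask.sum(),cen(p)[1]
E
python3 - <<'E'
from h import *
rows=[]
for c in("scene","top"):
    C=cam(c); r=[]
    for n,x,y,z in(("mould",.4755,-.321,.024),("recess",.5613,.0373,.020)):
        W=rect(*C,x,y,z); g=cv2.GaussianBlur(cv2.cvtColor(W,cv2.COLOR_BGR2GRAY),(7,7),0)
        H=cv2.HoughCircles(g,cv2.HOUGH_GRADIENT_ALT,1,50,param1=60,param2=.4,minRadius=84,maxRadius=108)
        if H is not None:
            for u,v,rr in H[0][:3]:
                print(c,n,"hough",x+.06-v/3000,y+.06-u/3000,rr/3000); cv2.circle(W,(int(u),int(v)),int(rr),(0,255,0),1)
        r.append(W)
    rows.append(np.hstack(r))
    for d in spotter.cut_out("mould",c):
        print(c,d["score"],cyl_fit(d["pixels"],*C[1:],.47,-.32,.031,0,.024))
    for n in("stand","mouth","sleeve_floor","pin"):
        for d in spotter.mark_of(n,c)[:2]: print(c,n,round(d["score"],2),np.array(d["point"]))
cv2.imwrite("pics/crop1.png",cv2.resize(np.vstack(rows),(600,600)))
E
```

```text
scene recess hough 0.56396663 0.0363 0.034194525
scene recess hough 0.56396663 0.0363 0.030580577
scene 0.96 (array([ 0.4733, -0.3238]), np.int64(624), 692.3714072355069)
scene 0.87 (array([ 0.4207, -0.4194]), np.int64(545), 646.1596340688411)
scene 0.82 (array([ 0.3619, -0.2784]), np.int64(574), 573.2181074536638)
scene stand 0.71 [ 0.4393  0.2269 -0.0013]
scene sleeve_floor 0.6 [0.4057 0.215  0.0384]
scene sleeve_floor 0.22 [0.5584 0.0344 0.0015]
scene pin 0.87 [0.4701 0.2326 0.1248]
scene pin 0.61 [0.2533 0.234  0.0087]
top mould hough 0.4745 -0.32 0.031115012
top recess hough 0.5643 0.036633335 0.03396433
top 0.85 (array([ 0.4761, -0.3197]), np.int64(646), 649.0984187957365)
top 0.71 (array([ 0.4233, -0.416 ]), np.int64(695), 690.5857585649937)
top 0.64 (array([ 0.3654, -0.2749]), np.int64(697), 656.466931007104)
top stand 0.97 [ 0.4416  0.2236 -0.0003]
top mouth 0.87 [0.4705 0.2373 0.1329]
top mouth 0.29 [0.4749 0.2315 0.1245]
top sleeve_floor 0.73 [0.4109 0.2164 0.0368]
top pin 0.67 [0.2481 0.2279 0.0112]
top pin 0.6 [0.4721 0.2333 0.122 ]
```

View pics/crop1.png

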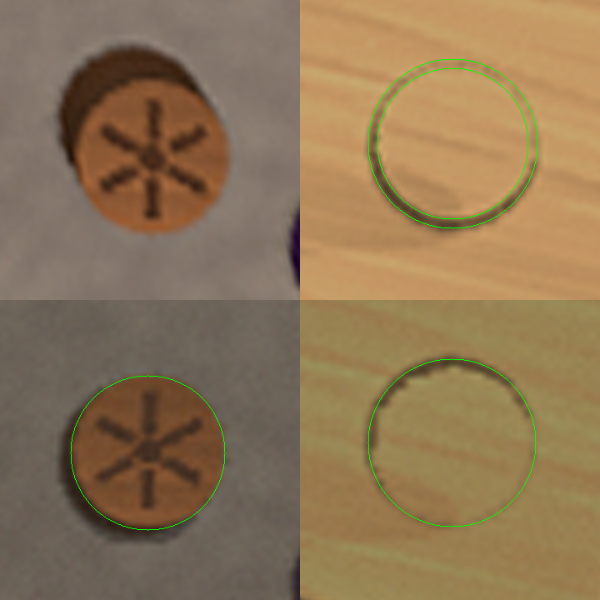

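The crop shows the brown 62 mm disc, carved face up, centred near (150,450) in the top-camera panel. The recess rim is fitted at (452,443). I set the mould at (0.4736,-0.321) and the recess at (0.5641,0.0365).

Request:
{"name": "move_arm", "arguments": {
  "series": "-54.3 -72.9 6 0 1;-54.3 -72.9 6 0 1;-54.3 -72.9 6 0 1;-54.3 -72.9 6 0 1;-54.3 -72.9 6 0 1;-54.3 -72.9 6 0 1;-54.3 -72.9 6 0 1;-54.3 -72.9 6 0 1",
  "force": 40
}}

```text
time_s: 2.6
position: [0.3281, 0.0607, 0.1688]
tool_rot: [[-0.962, 0.273, 0.002], [0.273, 0.962, -0.0], [-0.002, 0.0, -1.0]]
ft_force: [1.4, -0.1, -0.2]
grip_width: 0.0855
gripper_force: 0.0
```

```bash
cat >> h.py <<'E'
def go(x,y,z):
    s=observe();p=np.array(s["position"]);R=np.array(s["tool_rot"])
    print("t",s["time_s"],"pos",p,"yaw(x axis)",np.degrees(np.arctan2(R[1,0],R[0,0])).round(2),"tilt",R[:,2].round(3),"q",np.round(s["q"],1),"grip",round(s["grip_width"],4))
    print("shift cm",(R.T@(np.array([x,y,z])-p)*100).round(2))
E
python3 -c "
from h import *
go(.4736,-.321,.10)"
```

```text
t 2.6 pos [0.3281 0.0607 0.1688] yaw(x axis) 164.13 tilt [ 0.002 -0.    -1.   ] q [-10.1   1.4 107.5   0.   71.  -84.3] grip 0.0855
shift cm [-24.42 -32.74   6.9 ]
```

Request:
{"name": "move_arm", "arguments": {
  "series": "-24.4 -32.7 6 0 1;-24.4 -32.7 6 0 1;-24.4 -32.7 6 0 1;-24.4 -32.7 6 0 1;-24.4 -32.7 6 0 1;-24.4 -32.7 6 0 1;-24.4 -32.7 6 0 1;-24.4 -32.7 6 0 1"
}}

```text
time_s: 3.6
position: [0.4731, -0.3205, 0.1074]
tool_rot: [[-0.961, 0.275, -0.0], [0.275, 0.961, 0.0], [0.001, 0.0, -1.0]]
ft_force: [0.2, -0.2, -0.5]
grip_width: 0.0852
gripper_force: 0.0
```

```bash
python3 -c "
from h import *
go(.4736,-.321,.003)"
```

```text
t 3.6 pos [ 0.4731 -0.3205  0.1074] yaw(x axis) 164.02 tilt [-0.  0. -1.] q [ -46.    28.7   79.4   -0.    72.  -120. ] grip 0.0852
shift cm [-0.07 -0.04 10.44]
```

Request:
{"name": "move_arm", "arguments": {
  "series": "0 0 6 0 1;0 0 10.4 0 1;0 0 10.4 0 1;0 0 10.4 0 -1;0 0 10.4 0 -1;0 0 10.4 0 -1;0 0 10.4 0 -1;0 0 10.4 0 -1"
}}

```text
time_s: 4.6
position: [0.473, -0.3186, 0.0047]
tool_rot: [[-0.962, 0.273, 0.0], [0.273, 0.962, -0.0], [-0.0, -0.0, -1.0]]
ft_force: [0.4, 0.8, 0.5]
grip_width: 0.0003
gripper_force: 0.0
```

```bash
python3 -c "
from h import *
go(.5641,.0365,.09)
C=cam('scene');cv2.imwrite('pics/grasp.png',cv2.resize(C[0][180:330,60:260],(800,600)))"
```

```text
t 4.6 pos [ 0.473  -0.3186  0.0047] yaw(x axis) 164.14 tilt [ 0. -0. -1.] q [ -45.8   35.9   86.1   -0.    58.  -120. ] grip 0.0003
shift cm [ 0.94 36.64 -8.54]
```

View pics/grasp.png

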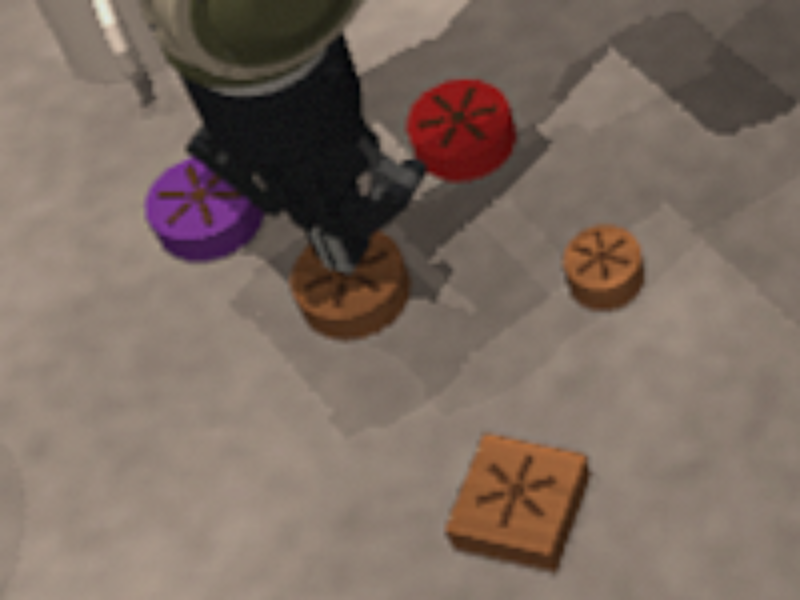

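The fingers shut without holding the mould: width is 0, and the tips show at about (340,265) on top of the disc. I raise the arm and look again.

Request:
{"name": "move_arm", "arguments": {
  "series": "0 0 -3 0 -1;0 0 -6 0 -1;0 0 -6 0 -1"
}}

```text
time_s: 5.03
position: [0.4738, -0.3193, 0.0664]
tool_rot: [[-0.962, 0.273, 0.003], [0.273, 0.962, -0.003], [-0.004, -0.002, -1.0]]
ft_force: [-0.6, -0.0, 0.3]
grip_width: -0.0001
gripper_force: 0.0
```

```bash
python3 -c "
from h import *
go(.4736,-.321,.003)
S=[]
for c in('scene','top'):
    C=cam(c);p=observe()['position'];uv=proj(p,*C[1:])[0];print(c,'tcp px',uv)
    u,v=uv.astype(int);S.append(cv2.resize(C[0][v-50:v+50,u-50:u+50],(400,400)))
    for d in spotter.cut_out('mould',c): print(cyl_fit(d['pixels'],*C[1:],.47,-.32,.031,0,.024))
cv2.imwrite('pics/g2.png',np.hstack(S))"
```

```text
t 5.025 pos [ 0.4738 -0.3193  0.0664] yaw(x axis) 164.14 tilt [ 0.003 -0.003 -1.   ] q [ -45.8   31.2   82.5    0.    66.  -120. ] grip -0.0001
shift cm [-0.   -0.15  6.34]
scene tcp px [143.2109 236.8846]
(array([ 0.4734, -0.3218]), np.int64(630), 692.1913801692426)
(array([ 0.421 , -0.4179]), np.int64(593), 646.2206124097575)
(array([ 0.3624, -0.2781]), np.int64(552), 573.5874469837872)
top tcp px [409.8798 200.467 ]
```

View pics/g2.png

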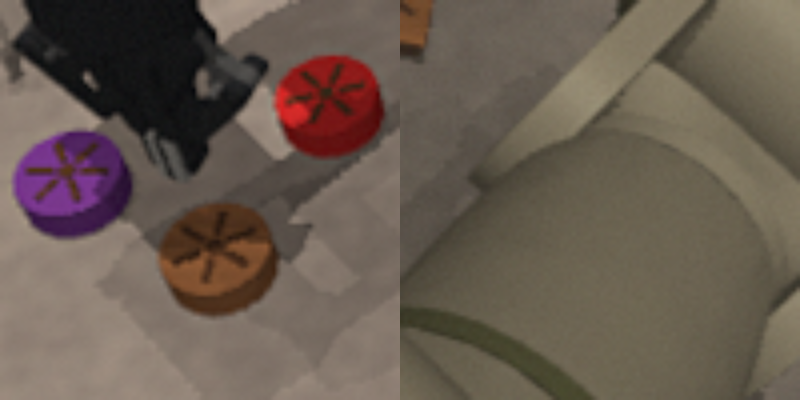

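The mould has not moved and is still at (0.4735,-0.3215). The shut tips appear about 2 cm higher in the image than the reported TCP: expected at (200,200), seen at (185,178). I probe the mould's top with shut fingers to calibrate.

Request:
{"name": "move_arm", "arguments": {
  "series": "0 0 5 0 -1;0 0 6.2 0 -1;0 0 6.2 0 -1;0 0 6.4 0 -1;0 0 6.4 0 -1"
}}

```text
time_s: 5.85
position: [0.4734, -0.3189, 0.0014]
tool_rot: [[-0.962, 0.273, 0.001], [0.273, 0.962, -0.001], [-0.001, -0.001, -1.0]]
ft_force: [-0.7, -1.2, -0.8]
grip_width: 0.0002
gripper_force: 0.0
```

Request:
{"name": "move_arm", "arguments": {
  "series": "0 0 0.2 0 -1;0 0 0.4 0 -1;0 0 0.4 0 -1"
}}

```text
time_s: 6.22
position: [0.4729, -0.3184, -0.0036]
tool_rot: [[-0.962, 0.273, -0.0], [0.273, 0.962, 0.0], [0.0, 0.0, -1.0]]
ft_force: [0.2, 0.6, -0.7]
grip_width: 0.0002
gripper_force: 0.0
```

Request:
{"name": "move_arm", "arguments": {
  "series": "0 0 0.2 0 -1;0 0 0.4 0 -1;0 0 0.4 0 -1"
}}

```text
time_s: 6.6
position: [0.4731, -0.3186, -0.0059]
tool_rot: [[-0.962, 0.273, 0.001], [0.273, 0.962, -0.001], [-0.001, -0.001, -1.0]]
ft_force: [-3.5, 3.2, 15.7]
grip_width: -0.0002
gripper_force: 8.1
```

```bash
python3 -c "
from h import *
go(.4736,-.321,.003)
C=cam('scene');cv2.imwrite('pics/g3.png',cv2.resize(C[0][205:280,100:200],(800,600),interpolation=cv2.INTER_CUBIC)); print(proj(observe()['position'],*C[1:]), observe()['ft_force'])"
```

```text
t 6.6 pos [ 0.4731 -0.3186 -0.0059] yaw(x axis) 164.15 tilt [ 0.001 -0.001 -1.   ] q [ -45.8   36.8   86.6   -0.    56.6 -120. ] grip -0.0002
shift cm [-0.11 -0.21 -0.89]
[[150.7081 255.0677]] [-4.6744  3.2146 16.8914]
```

View pics/g3.png

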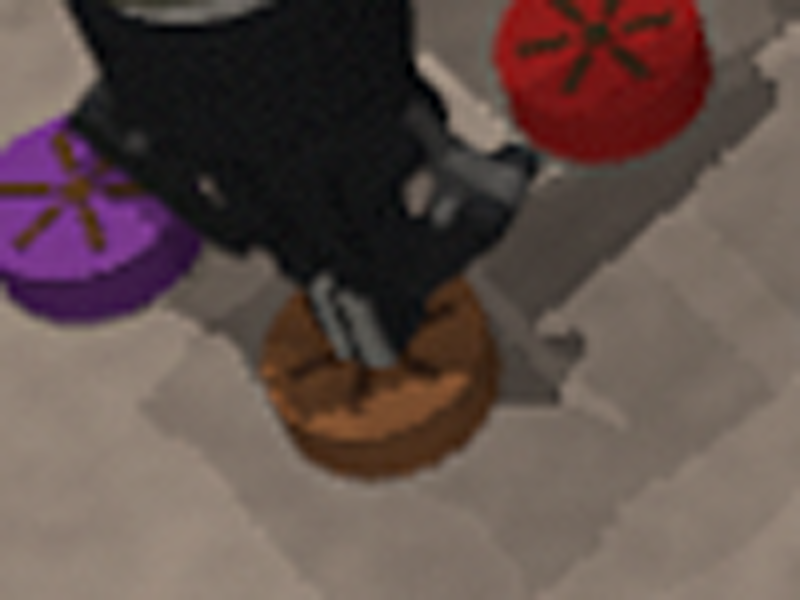

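The probe touched at a reported z of about -0.005, with the tip on the mould's top at (385,350) in this crop. The true tips therefore sit about 29 mm above the reported TCP. The xy position agrees. I raise, open, and descend by that much more.

Request:
{"name": "move_arm", "arguments": {
  "series": "0 0 -5 0 -1;0 0 -5 0 1;0 0 -5 0 1;0 0 -5 0 1;0 0 -5 0 1;0 0 -5 0 1"
}}

```text
time_s: 7.4
position: [0.4729, -0.3184, 0.042]
tool_rot: [[-0.962, 0.273, -0.001], [0.273, 0.962, 0.001], [0.001, 0.0, -1.0]]
ft_force: [-0.7, 0.7, 0.6]
grip_width: 0.0854
gripper_force: 0.0
```

```bash
python3 -c "
from h import *
go(.4736,-.320,-.027)"
```

```text
t 7.4 pos [ 0.4729 -0.3184  0.042 ] yaw(x axis) 164.14 tilt [-0.001  0.001 -1.   ] q [ -45.8   33.    84.     0.    63.  -120. ] grip 0.0854
shift cm [-0.12 -0.14  6.9 ]
```

Request:
{"name": "move_arm", "arguments": {
  "series": "-0.1 -0.1 4 0 1;-0.1 -0.1 6 0 1;-0.1 -0.1 6.8 0 1;-0.1 -0.1 6.8 0 -1;-0.1 -0.1 6.8 0 -1;-0.1 -0.1 6.8 0 -1;-0.1 -0.1 6.8 0 -1"
}}

```text
time_s: 8.28
position: [0.4742, -0.3202, -0.0245]
tool_rot: [[-0.962, 0.273, 0.001], [0.273, 0.962, -0.001], [-0.002, -0.001, -1.0]]
ft_force: [-1.1, -0.3, 6.4]
grip_width: 0.0604
gripper_force: 43.7
```

Request:
{"name": "move_arm", "arguments": {
  "series": "0 0 -5 0 -1;0 0 -7 0 -1;1.1 36.8 -7 0 -1;1.1 36.8 -7 0 -1;1.1 36.8 -7 0 -1;1.1 36.8 -7 0 -1;1.1 36.8 -7 0 -1;1.1 36.8 -7 0 -1"
}}

```text
time_s: 9.28
position: [0.5638, 0.0395, 0.0447]
tool_rot: [[-0.962, 0.273, 0.0], [0.273, 0.962, -0.0], [-0.0, -0.0, -1.0]]
ft_force: [0.8, -0.6, -0.4]
grip_width: 0.0603
gripper_force: 44.0
```

```bash
python3 -c "
from h import *
go(.5641,.0365,.02)"
```

```text
t 9.275 pos [0.5638 0.0395 0.0447] yaw(x axis) 164.17 tilt [ 0. -0. -1.] q [ -8.   32.4  84.8  -0.   62.9 -82.2] grip 0.0603
shift cm [-0.11 -0.28  2.47]
```

Request:
{"name": "move_arm", "arguments": {
  "series": "-0.1 -0.3 2 0 -1;-0.1 -0.3 4 0 -1;-0.1 -0.3 4 0 -1"
}}

```text
time_s: 9.65
position: [0.5629, 0.0343, 0.0035]
tool_rot: [[-0.962, 0.273, -0.003], [0.273, 0.962, 0.0], [0.003, -0.0, -1.0]]
ft_force: [-0.2, 0.5, -0.6]
grip_width: 0.061
gripper_force: 44.1
```

```bash
python3 -c "
from h import *
go(.5641,.0365,-.0125)
C=cam('scene');zb=observe()['position'][2]+.0245;print(zb)
for d in spotter.cut_out('mould','scene')[:3]: print(d['score'],cyl_fit(d['pixels'],*C[1:],.56,.036,.031,zb,zb+.024))
a=np.linspace(0,6.283,100);W=cv2.resize(C[0][245:320,260:360],(800,600),interpolation=cv2.INTER_CUBIC)
for z,r,col in((zb,.031,(255,0,0)),(zb+.024,.031,(0,255,0)),(.02,.033,(0,0,255))):
    P=proj(np.c_[.5641+r*np.cos(a),.0365+r*np.sin(a),0*a+z],*C[1:]); cv2.polylines(W,[((P-[260,245])*8).astype(int)],True,col,1)
cv2.imwrite('pics/over.png',W)"
```

```text
t 9.65 pos [0.5629 0.0343 0.0035] yaw(x axis) 164.15 tilt [-0.003  0.    -1.   ] q [ -8.5  35.6  87.1  -0.   57.5 -82.7] grip 0.061
shift cm [-0.06  0.25  1.6 ]
0.028986749652667405
0.82 (array([ 0.3859, -0.2683]), np.int64(541), 620.5871821333421)
0.69 (array([0.5643, 0.0307]), np.int64(731), 835.97873491887)
0.57 (array([ 0.4425, -0.4036]), np.int64(595), 699.6342338896357)
```

View pics/over.png

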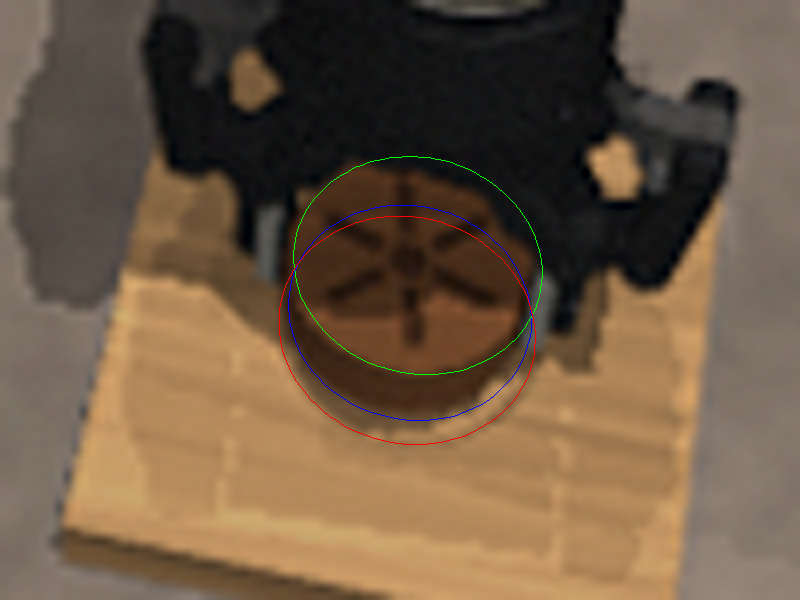

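The view shows the mould held at (410,262), about 1 px left of the predicted ring (418,265). So I shift about 2 mm in +y and lower gently.

Request:
{"name": "move_arm", "arguments": {
  "series": "0 0.2 0 0 -1;0 0.2 0.5 0 -1;0 0.2 0.9 0 -1;0 0.2 0.9 0 -1"
}}

```text
time_s: 10.25
position: [0.5641, 0.036, -0.0049]
tool_rot: [[-0.962, 0.273, -0.001], [0.273, 0.962, 0.0], [0.001, -0.0, -1.0]]
ft_force: [-0.1, -0.8, -1.2]
grip_width: 0.0601
gripper_force: 44.1
```

```bash
python3 -c "
from h import *
go(.5641,.0365,-.0125);print(observe()['ft_force'])"
```

```text
t 10.25 pos [ 0.5641  0.036  -0.0049] yaw(x axis) 164.13 tilt [-0.001  0.    -1.   ] q [ -8.3  36.3  87.3  -0.   56.4 -82.5] grip 0.0601
shift cm [0.01 0.05 0.76]
[-0.056  -0.7909 -1.2369]
```

Request:
{"name": "move_arm", "arguments": {
  "series": "0 0 0.2 0 -1;0 0 0.3 0 -1;0 0 0.4 0 -1;0 0 0.4 0 -1"
}}

```text
time_s: 10.75
position: [0.5643, 0.036, -0.0086]
tool_rot: [[-0.962, 0.273, -0.0], [0.273, 0.962, 0.0], [0.0, -0.0, -1.0]]
ft_force: [0.1, 0.3, -1.9]
grip_width: 0.0604
gripper_force: 44.1
```

Request:
{"name": "move_arm", "arguments": {
  "series": "0 0 0.2 0 -1;0 0 0.3 0 -1;0 0 0.4 0 -1;0 0 0.4 0 -1"
}}

```text
time_s: 11.25
position: [0.5643, 0.036, -0.0124]
tool_rot: [[-0.962, 0.273, 0.0], [0.273, 0.962, -0.0], [-0.0, -0.0, -1.0]]
ft_force: [-1.5, -0.2, 1.2]
grip_width: 0.0606
gripper_force: 44.1
```

Request:
{"name": "move_arm", "arguments": {
  "series": "0 0 0 0 1;0 0 0 0 1;0 0 0 0 1;0 0 -4 0 1;0 0 -9 0 1;0 0 -14 0 1;-12 0 -16 0 1;12 0 -16 0 1"
}}

```text
time_s: 12.25
position: [0.5743, 0.033, 0.1388]
tool_rot: [[-0.961, 0.276, 0.007], [0.276, 0.961, -0.001], [-0.007, 0.001, -1.0]]
ft_force: [-1.4, 1.2, -1.5]
grip_width: 0.0854
gripper_force: 0.0
```

```bash
python3 -c "
from h import *
go(.5641,.0365,-.0125)
S=[]
for c in('scene','top'):
    C=cam(c);W=rect(*C,.5641,.0365,.036);cv2.circle(W,(180,180),93,(0,255,0),1);S.append(W)
    for d in spotter.cut_out('mould',c)[:3]: print(c,d['score'],cyl_fit(d['pixels'],*C[1:],.56,.036,.031,.02,.036))
cv2.imwrite('pics/seated.png',np.hstack(S))"
```

```text
t 12.25 pos [0.5743 0.033  0.1388] yaw(x axis) 163.98 tilt [ 0.007 -0.001 -1.   ] q [ -8.5  27.   76.5  -0.   76.  -82.5] grip 0.0854
shift cm [ 1.19  0.04 15.12]
scene 0.69 (array([ 0.4312, -0.4091]), np.int64(563), 604.7190791747998)
scene 0.59 (array([0.5643, 0.034 ]), np.int64(768), 758.1033089738339)
scene 0.56 (array([ 0.3742, -0.2724]), np.int64(593), 537.9496669477085)
top 0.96 (array([ 0.3645, -0.2718]), np.int64(621), 656.221473047277)
top 0.78 (array([0.5618, 0.0207]), np.int64(250), 590.5670208154479)
top 0.72 (array([ 0.4218, -0.4109]), np.int64(717), 676.5437807838898)
```

View pics/seated.png

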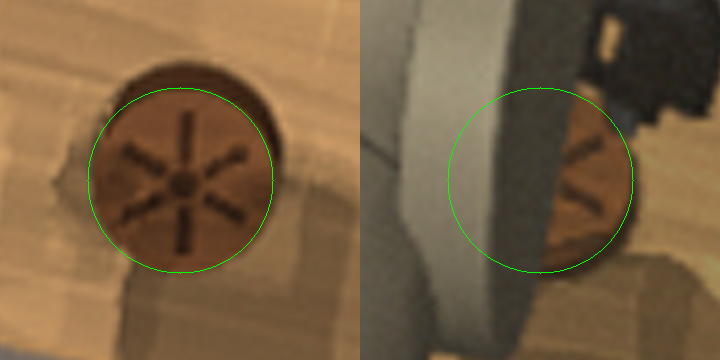

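The mould is seated: its top ring matches the z = 36 mm circle to about 1 mm. Now the pin. The floor at (0.4077,0.2166) and mouth at (0.473,0.234) give a slant yaw of about 15°, so the grasp is at about (0.502,0.242) with z about 0.175.

Request:
{"name": "move_arm", "arguments": {
  "series": "0 0 -5 0 1;0 0 -8 -10 1;0 0 -8 -20 1;0 0 -8 -31 1;0 0 -8 -31 1"
}}

```text
time_s: 13.08
position: [0.564, 0.036, 0.2217]
tool_rot: [[-0.966, -0.26, 0.001], [-0.26, 0.966, -0.0], [-0.001, -0.001, -1.0]]
ft_force: [0.0, -1.0, 0.9]
grip_width: 0.0855
gripper_force: 0.0
```

```bash
python3 -c "
from h import *
go(.502,.2417,.22)"
```

```text
t 13.075 pos [0.564  0.036  0.2217] yaw(x axis) -164.95 tilt [ 0.001 -0.    -1.   ] q [  -8.3   22.6   69.7   -0.    87.6 -113.4] grip 0.0855
shift cm [ 0.65 21.47  0.16]
```

Request:
{"name": "move_arm", "arguments": {
  "series": "0.65 21.5 0 0 1;0.65 21.5 0 0 1;0.65 21.5 0 0 1;0.65 21.5 0 0 1;0.65 21.5 0 0 1;0.65 21.5 0 0 1"
}}

```text
time_s: 13.82
position: [0.5016, 0.2414, 0.2212]
tool_rot: [[-0.966, -0.259, 0.0], [-0.259, 0.966, -0.0], [-0.0, -0.0, -1.0]]
ft_force: [0.1, -1.0, -0.6]
grip_width: 0.0857
gripper_force: 0.0
```

```bash
python3 -c "
from h import *
go(.502,.2417,.12)
C=cam('scene');print(proj(np.array(observe()['position'])+[0,0,.029],*C[1:]))
cv2.imwrite('pics/pin.png',cv2.resize(C[0][120:295,330:530],(800,600)))
for d in spotter.mark_of('pin','scene')+spotter.mark_of('mouth','scene'): print(d)"
```

```text
t 13.825 pos [0.5016 0.2414 0.2212] yaw(x axis) -165.0 tilt [ 0. -0. -1.] q [ 13.5  21.7  71.1  -0.   87.1 -91.5] grip 0.0857
shift cm [-0.04  0.03 10.12]
[[438.5757 188.4277]]
{'point': [0.2532, 0.2335, 0.0101], 'score': 0.93}
{'point': [0.4733, 0.2341, 0.1243], 'score': 0.56}
{'point': [0.4768, 0.2303, 0.126], 'score': 0.93}
```

View pics/pin.png

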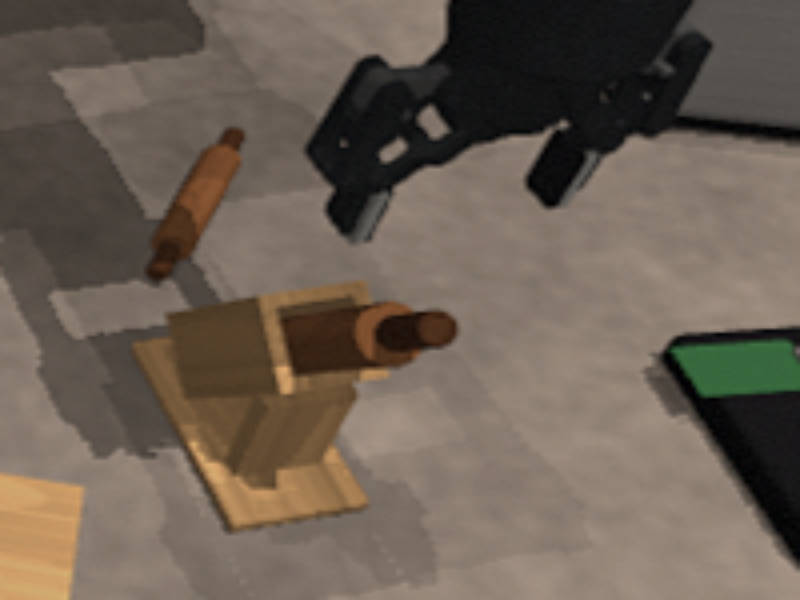

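The view shows the open fingers above, straddling the pin: tips at (355,235) and (555,200), barrel end at (385,333). Descending.

Request:
{"name": "move_arm", "arguments": {
  "series": "0 0 5 0 1;0 0 8 0 1;0 0 10.1 0 1;0 0 10.1 0 1;0 0 10.1 0 -1;0 0 10.1 0 -1;0 0 10.1 0 -1;0 0 10.1 0 -1",
  "force": 60
}}

```text
time_s: 14.98
position: [0.5016, 0.2423, 0.121]
tool_rot: [[-0.965, -0.261, 0.002], [-0.261, 0.965, 0.001], [-0.002, 0.0, -1.0]]
ft_force: [0.6, 0.0, 5.8]
grip_width: 0.0342
gripper_force: 59.3
```

The grip reads 34 mm, so it is on the 36 mm barrel. Drawing out along the slant.

Request:
{"name": "move_arm", "arguments": {
  "series": "-1.15 0 -1.64 0 -1;-2.3 0 -3.28 0 -1;-3.44 0 -4.92 0 -1;-4.6 0 -6.56 0 -1;-5.74 0 -8.2 0 -1;-6.9 0 -9.83 0 -1;-7.75 0 -11.06 0 -1;-8.6 0 -12.3 0 -1"
}}

```text
time_s: 15.98
position: [0.5843, 0.2645, 0.2429]
tool_rot: [[-0.965, -0.261, -0.001], [-0.261, 0.965, -0.0], [0.001, -0.0, -1.0]]
ft_force: [-0.8, 0.5, -2.0]
grip_width: 0.0345
gripper_force: 60.1
```

```bash
python3 -c "
from h import *
go(.502,.2417,.12)
s=observe();print(s['ft_force'],s['wrist_torque'])
C=cam('scene')
for d in spotter.mark_of('pin','scene'): print(d)
cv2.imwrite('pics/out.png',C[0])"
```

```text
t 15.975 pos [0.5843 0.2645 0.2429] yaw(x axis) -164.85 tilt [-0.001 -0.    -1.   ] q [ 13.8  30.3  53.4  -0.   96.4 -91.3] grip 0.0345
shift cm [ 8.52 -0.05 12.3 ]
[-0.8242  0.4532 -2.0242] [-0.0209 -0.0462  0.0515]
{'point': [0.2509, 0.2333, 0.0131], 'score': 0.97}
{'point': [0.5575, 0.2587, 0.246], 'score': 0.75}
```

The pin's middle is at (0.5575,0.2587,0.246), about 26 cm from the sleeve floor, so it is right out. Next I carry it to free counter before the board, turning it along y, lay it down, and regrip it level at the middle.

Request:
{"name": "move_arm", "arguments": {
  "series": "0 -4 -3 0 -1;0 -10 -3 0 -1;0 -16 -3 0 -1;0 -20 -3 10 -1;5 -20 -3 20 -1;11 -20 -3 30 -1;17 -20 -3 40 -1;20 -20 -3 50 -1"
}}

```text
time_s: 17.08
position: [0.4402, 0.0191, 0.2726]
tool_rot: [[-0.817, 0.577, -0.001], [0.577, 0.817, -0.0], [0.001, -0.001, -1.0]]
ft_force: [1.6, 0.1, -1.1]
grip_width: 0.0343
gripper_force: 60.4
```

```bash
python3 -c "
from h import *
go(.38,.0136,.12)"
```

```text
t 17.075 pos [0.4402 0.0191 0.2726] yaw(x axis) 144.79 tilt [-0.001 -0.    -1.   ] q [-13.    7.9  81.9  -0.   90.2 -67.8] grip 0.0343
shift cm [ 4.59 -3.92 15.27]
```

Request:
{"name": "move_arm", "arguments": {
  "series": "2 -2 4 10 -1;4.6 -3.9 8 20 -1;4.6 -3.9 11 30 -1;4.6 -3.9 13 40 -1;4.6 -3.9 14 50 -1;4.6 -3.9 14 55 -1;4.6 -3.9 14 55 -1",
  "force": 25
}}

```text
time_s: 17.95
position: [0.3826, 0.0137, 0.1327]
tool_rot: [[-0.003, 1.0, -0.001], [1.0, 0.003, 0.0], [0.0, -0.001, -1.0]]
ft_force: [0.1, 0.9, -1.9]
grip_width: 0.0347
gripper_force: 60.2
```

```bash
python3 -c "
from h import *
go(.38,.0136,.09)
C=cam('scene')
for d in spotter.mark_of('pin','scene'): print(d)
I=C[0][60:285,200:500]; cv2.imwrite('pics/lay.png',cv2.resize(I,(800,600)))
for d in spotter.cut_out('pin','scene'):
    m=d['pixels'];r=cv2.minAreaRect(np.argwhere(m)[:,::-1].astype(np.float32));print(d['score'],m.sum(),cv2.boxPoints(r).round().tolist())"
```

```text
t 17.95 pos [0.3826 0.0137 0.1327] yaw(x axis) 90.2 tilt [-0.001  0.    -1.   ] q [-15.8   9.5 105.1  -0.   65.4 -16. ] grip 0.0347
shift cm [-0.01 -0.26  4.27]
{'point': [0.3828, 0.0456, 0.1363], 'score': 0.98}
{'point': [0.2514, 0.2322, 0.0108], 'score': 0.65}
0.72 951 [[276.0, 157.0], [289.0, 144.0], [346.0, 205.0], [332.0, 217.0]]
```

Request:
{"name": "move_arm", "arguments": {
  "series": "0 0 2.5 0 -1;0 0 4.2 0 -1;-1.2 0 5.2 0 -1;-2.3 0 6.1 0 -1;-3.2 0 7.1 0 -1;-4.1 0 8.2 0 -1",
  "force": 25
}}

```text
time_s: 18.85
position: [0.3839, -0.0288, 0.051]
tool_rot: [[-0.002, 1.0, 0.001], [1.0, 0.002, -0.001], [-0.001, 0.001, -1.0]]
ft_force: [-0.2, -2.6, 2.9]
grip_width: 0.0346
gripper_force: 57.0
```

```bash
python3 -c "
from h import *
go(.3826,-.0423,.0261);print(observe()['ft_force'])
for d in spotter.mark_of('pin','scene'): print(d)"
```

```text
t 18.85 pos [ 0.3839 -0.0288  0.051 ] yaw(x axis) 90.14 tilt [ 0.001 -0.001 -1.   ] q [-22.   17.6 112.2  -0.   50.1 -22.1] grip 0.0346
shift cm [-1.35 -0.14  2.49]
[-0.2226 -2.6174  2.9023]
{'point': [0.3828, 0.0456, 0.1363], 'score': 0.98}
{'point': [0.2514, 0.2322, 0.0108], 'score': 0.65}
```

Request:
{"name": "move_arm", "arguments": {
  "series": "-0.8 0 1.2 0 -1;-1.4 0 2.5 0 -1;-2 0 3.8 0 -1;-2.4 0 5.2 0 -1;-2.7 0 6.4 0 -1;-2.8 0 7.1 0 -1;-2.8 0 7.1 0 -1"
}}

```text
time_s: 19.77
position: [0.3836, -0.0557, -0.02]
tool_rot: [[-0.002, 1.0, -0.0], [1.0, 0.002, 0.0], [0.0, -0.0, -1.0]]
ft_force: [-0.2, -2.4, 1.4]
grip_width: 0.0347
gripper_force: 53.2
```

```bash
python3 -c "
from h import *
go(.3826,.0,-.028);print(observe()['ft_force'])
C=cam('scene')
for d in spotter.mark_of('pin','scene'): print(d)
cv2.imwrite('pics/lay2.png',cv2.resize(C[0][120:295,200:400],(800,600)))"
```

```text
t 19.775 pos [ 0.3836 -0.0557 -0.02  ] yaw(x axis) 90.12 tilt [-0.  0. -1.] q [-25.9  26.7 116.4   0.   36.9 -26. ] grip 0.0347
shift cm [ 5.57 -0.09  0.8 ]
[-0.1719 -2.4039  1.4037]
{'point': [0.2473, 0.233, 0.0133], 'score': 0.86}
{'point': [0.3848, -0.0001, 0.0253], 'score': 0.71}
```

View pics/lay2.png

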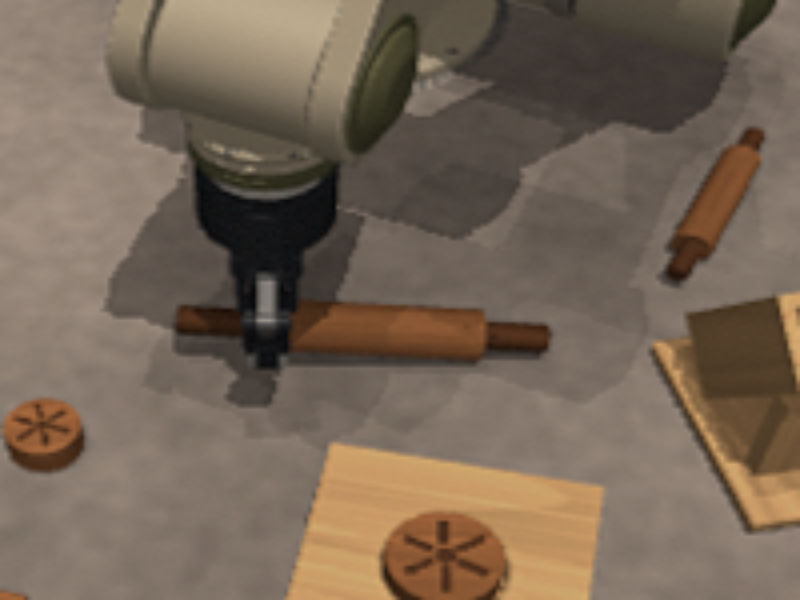

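The view shows the pin almost flat at (180–550, 320–340), with its middle at about (0.385,0.000). I flatten it fully, release, slide to the middle and regrip.

Request:
{"name": "move_arm", "arguments": {
  "series": "0 0 0.3 0 -1;0 0 0.7 0 -1;0 0 0.7 0 1;0 0 0.7 0 1;0 0 0.7 0 1;5.6 0 0.7 0 1;5.6 0 0.7 0 1;5.6 0 0.7 0 1"
}}

```text
time_s: 20.88
position: [0.3836, 0.0004, -0.0268]
tool_rot: [[-0.003, 1.0, 0.0], [1.0, 0.003, -0.0], [-0.0, 0.0, -1.0]]
ft_force: [-0.4, -1.0, 0.6]
grip_width: 0.0854
gripper_force: 0.0
```

```bash
python3 -c "
from h import *
C=cam('scene')
for d in spotter.mark_of('pin','scene'): print(d)
go(.3826,.0,-.028);print(observe()['ft_force'])"
```

```text
{'point': [0.3836, 0.0022, 0.0216], 'score': 0.83}
{'point': [0.2503, 0.2349, 0.0139], 'score': 0.7}
{'point': [0.6071, -0.2115, 0.0055], 'score': 0.54}
t 20.975 pos [ 0.3837 -0.0003 -0.0269] yaw(x axis) 90.08 tilt [ 0. -0. -1.] q [-17.9  27.4 117.4  -0.   35.1 -17.9] grip 0.0856
shift cm [ 0.03 -0.11  0.11]
[-0.0104  0.0243  0.2872]
```

Grip at the middle and lift.

Request:
{"name": "move_arm", "arguments": {
  "series": "0 0 0.3 0 1;0 0 0.3 0 -1;0 0 0.3 0 -1;0 0 0.3 0 -1;0 0 0.3 0 -1;0 0 -4 0 -1;0 0 -10 0 -1;0 0 -16 0 -1",
  "force": 60
}}

```text
time_s: 21.98
position: [0.3827, 0.0007, 0.1349]
tool_rot: [[-0.002, 1.0, -0.001], [1.0, 0.002, 0.0], [0.0, -0.001, -1.0]]
ft_force: [0.6, -0.4, -3.1]
grip_width: 0.0344
gripper_force: 60.8
```

```bash
python3 -c "
from h import *
C=cam('scene')
for d in spotter.mark_of('pin','scene'): print(d)
go(.5641,.0365,.15);print(observe()['ft_force'],observe()['gripper_force'])"
```

```text
{'point': [0.2527, 0.2331, 0.0133], 'score': 0.73}
{'point': [0.3814, 0.0041, 0.1843], 'score': 0.58}
{'point': [0.5578, 0.0339, 0.0213], 'score': 0.4}
t 22.075 pos [ 0.3857 -0.0001  0.138 ] yaw(x axis) 90.16 tilt [ 0.01  -0.003 -1.   ] q [-17.8   9.  104.6   0.   65.7 -17.9] grip 0.034
shift cm [ 3.6  17.86 -1.03]
[-0.0515 -0.011  -3.5981] 61.148600578308105
```

Request:
{"name": "move_arm", "arguments": {
  "series": "1 4 -1.2 0 -1;2 8 -1.2 0 -1;3 12 -1.2 0 -1;3.4 16 -1.2 0 -1;3.4 17.8 -1.2 0 -1;3.4 17.8 -1.2 0 -1;3.4 17.8 -1.2 0 -1;3.4 17.8 -1.2 0 -1"
}}

```text
time_s: 23.08
position: [0.5605, 0.0349, 0.1451]
tool_rot: [[-0.002, 1.0, -0.0], [1.0, 0.002, 0.0], [0.0, -0.0, -1.0]]
ft_force: [0.3, 0.1, -2.6]
grip_width: 0.0341
gripper_force: 60.9
```

```bash
python3 -c "
from h import *
C=cam('scene')
for d in spotter.mark_of('pin','scene'): print(d)
for d in spotter.cut_out('pin','scene')[:2]:
    ys,xs=np.nonzero(d['pixels']);print(d['score'],len(xs),(xs.min(),ys[xs==xs.min()].mean()),(xs.max(),ys[xs==xs.max()].mean()))
p=np.array([.5641,.0365,.2]);print('level pin ends px',proj(np.array([p-[0,.11,0],p+[0,.11,0]]),*C[1:]))
for d in spotter.cut_out('mould','scene')[:4]: print(d['score'],cyl_fit(d['pixels'],*C[1:],.56,.036,.031,.02,.036))
s=observe();go(.5641,.0365,.15);print(s['ft_force'],s['gripper_force'],np.abs(s['qvel']).max())"
```

```text
{'point': [0.5626, 0.0384, 0.1927], 'score': 0.86}
{'point': [0.2511, 0.2326, 0.0092], 'score': 0.64}
0.92 391 (np.int64(366), np.float64(198.5)) (np.int64(389), np.float64(160.5))
0.81 1767 (np.int64(254), np.float64(235.0)) (np.int64(381), np.float64(235.0))
level pin ends px [[255.4904 234.535 ]
 [383.4896 234.8889]]
0.97 (array([ 0.4326, -0.4096]), np.int64(588), 606.2239355712663)
0.67 (array([0.5646, 0.0346]), np.int64(748), 758.5094255595468)
0.65 (array([ 0.3749, -0.2745]), np.int64(566), 538.7212639332283)
t 23.275 pos [0.5611 0.0349 0.1453] yaw(x axis) 90.14 tilt [ 0. -0. -1.] q [-8.5 25.6 77.8 -0.  76.6 -8.6] grip 0.0344
shift cm [ 0.16  0.31 -0.47]
[ 0.1684 -0.1225 -2.2597] 60.92018365859985 0.23059141661298954
```

The pin is level, its ends at (254,235) and (381,235) as predicted. It is centred over the mould at about 0.195 m and steady.

```bash
python3 -c "
from rig import order
print(order.close_job())"
```

```text
the job is handed in; nothing more can be done
None
```

I handed the job in at about 23 s: the large mould is seated in the recess and let go, and the rolling pin is held level and steady about 19.5 cm above the counter, over the mould. The hand-in returned no verdict.

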